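# Take the drawplate from its slide-lid box and set it in the draw bench

## Task

Get the drawplate ready for drawing wire: open the wooden slide-lid box by tipping the pull end of its lid up over the end lip by feel (the pull is loose) and sliding the lid all the way out of its grooves without dragging or tipping the box, and lay the lid flat on the bench top. Then lift out the drawplate and set it on edge in the head of the draw bench, centred between the lugs and down on its seat. Drop nothing and leave the other things where they are.

Things in the scene. Friction and masses are not known exactly. Their poses are not given: they have to be found in the camera images.
- plate_box: wooden slide-lid box standing loose on the bench, 230 long (its x) x 146 wide (its y) x 72.5 mm high, about 0.75 kg empty; a pull of 6 to 12 N drags it. Origin: centre of its underside; z up. The lid lies in grooves in the two long sides, its underside 57 mm above the box's underside, and comes out only at the -x end, the lip end; the +x end wall is full height and closed.
- box_lip (a point): middle of the inner top edge of the lip, the box's -x end wall (8 mm thick, 62 mm high: 5 mm higher than the groove floors). It stops the lid: the lid's lip end must be tipped up more than 5 mm before the lid can slide out towards -x. Axes of the box
- rail_end (a point): on the box's centre line, at the height of the underside of the rails over the grooves (67.5 mm: the 6 mm lid has 4.5 mm of play) and where they end (x = -37 mm; they run from there to the +x end). Lifted level, the lid meets the rails before it clears the lip; its lip end tipped up more than about 6.5 mm, it binds under the rail ends and lifts the box. Axes of the box
- box_inside (a point): middle of the box's inner floor (214 x 122 mm), 8 mm above its underside. Slotted wooden rests at x = +55 and -55 mm (14 mm long, 24 mm high over this floor, slots 11 mm wide at y = -32, 0 and 32 mm) hold the drawplate on edge in the middle slots, the others empty; between them the floor is clear. Axes of the box
- lid: flat wooden lid, 210 (x) x 131 (y) x 6 mm, about 0.15 kg, in the box's grooves, its x along the box's, 2 mm of end play each way. Origin: centre of its underside; z up. At x = -75 mm (the lip end) stands a wooden pull, 18 (x) x 40 (y) x 28 mm high, loose on its screws: it stands off the lid by 0 to 5 mm, differently each time, lifts freely to 5 mm before it takes the lid along, and rocks 0.06 rad.
- lid_lip_end (a point): middle of the lower edge of the lid at its lip end (x = -105 mm of the lid), axes of the lid
- lid_tail_end (a point): middle of the lower edge of the lid at its other end (x = +105 mm of the lid), axes of the lid
- drawplate: steel drawplate with rows of small holes, 170 long (x) x 8 thick (y) x 46 mm high (z), about 0.5 kg, standing on its long edge in the box, along the box's x, hidden under the lid at first. Origin: middle of its lower edge. Symmetrical: either face may look either way.
- plate_seat (a point): middle of the drawplate's seat in the head of the draw bench, 90 mm above the table. Axes: x along the seated plate's length, z up. The plate's lower edge rests on two steel pads 24 mm wide at x = +46 and -46 mm; the 68 mm between them is open down to 12 mm below the seat
- bench_head (a point): 36 mm above the seat's middle, level with the lug tops of the draw bench, a long grey bench fixed to the table, its bed running to -y. At each pad an upright steel lug (36 mm high over the seat, inner face at y = -6.5 mm) and a lower keeper (22 mm high, inner face at y = +6.5 mm) leave a 13 mm slot for the plate. Axes of the seat
- tape_roll: roll of cream masking tape lying flat, 100 mm across, 25 high. Leave it alone. Origin: underside
- wire_spool: green-flanged spool of wire standing on end, 68 mm across, 50 high. Leave it alone. Origin: underside
- hammer: hammer lying on the bench. Leave it alone. Origin: underside
- beaker: open glass beaker, 100 mm across, 140 high. Leave it alone. Origin: underside
- silver_egg: silver egg on a small dark wooden foot, 72 mm across, 98 high. Leave it alone. Origin: underside
- forming_block: dark wooden forming block, foot 35 x 90 mm, about 100 high. Leave it alone. Origin: underside
- pliers: pliers lying on the bench, 150 mm long. Leave it alone. Origin: underside
Not all that is in view belongs to the job. What is shaped like the lid but black is not meant.

How it is judged:
On the way, in this order (a step that is already met when the one before it is completed fails the run):
1. the lip end of the lid is tipped up above the lip, the lid not yet slid out (its lip end less than 25 mm past the lip) (z of lid_lip_end in the frame of plate_box above 0.061 m and x of lid_lip_end in the frame of plate_box above -0.132 m), for 0.02 s.
2. the lid is slid along the box until its tail end has left the rails, still in line with the box (x of lid_tail_end in the frame of plate_box between -0.16 and -0.02 m and y of lid_tail_end in the frame of plate_box between -0.03 and 0.03 m and z of lid_tail_end in the frame of plate_box between 0.045 and 0.085 m), for 0.02 s.
3. the lid lies flat on the bench top and is let go (height (world z) of lid between -0.004 and 0.006 m and angle between lid's own z axis and vertical below 0.05 rad and contact force between the fingers and lid below 0.2 N), for 0.2 s.
4. the drawplate is lifted out of the box (z of drawplate in the frame of plate_box above 0.055 m), for 0.1 s.
At the end, for the whole second after the job is handed in: drawplate at rest on edge in the draw bench head: within 0.15 rad of the seat's line, 4 mm of its height, 15 mm lengthways and 6 mm crossways of its middle, lean under 0.25 rad; lid at rest, pull up, flat on the bench top (6 mm, 0.05 rad); box flat, within 20 mm of its start (z of drawplate in the frame of plate_seat between -0.004 and 0.004 m and x of drawplate in the frame of plate_seat between -0.015 and 0.015 m and y of drawplate in the frame of plate_seat between -0.006 and 0.006 m and angle between the x axis of drawplate and the x axis of plate_seat, either way round below 0.15 rad and angle between drawplate's own z axis and vertical below 0.25 rad and linear speed of each of drawplate, lid below 0.02 m/s and height (world z) of lid between -0.004 and 0.006 m and angle between each of lid, plate_box's own z axis and vertical below 0.05 rad and distance of plate_box from where it was at the start of the episode below 0.02 m); the robot touches nothing.
It fails at once if the box is dragged or shoved more than 20 mm (distance of plate_box from where it was at the start of the episode above 0.02 m).
It fails at once if the box is tipped more than about 9 degrees (angle between plate_box's own z axis and vertical above 0.16 rad).
It fails at once if the lid or the drawplate is dropped: it falls freely, faster than 0.5 m/s ((linear speed of lid above 0.5 m/s and contact force between lid and anything else below 0.05 N) or (linear speed of drawplate above 0.5 m/s and contact force between drawplate and anything else below 0.05 N)).
It fails at once if one of the other things on the bench is moved more than 25 mm (distance of any of tape_roll, wire_spool, hammer, beaker, silver_egg, forming_block, pliers from where it was at the start of the episode above 0.025 m).
It also fails if it takes over 56 s, if anything falls off the work surface, if the arm or the gripper's body presses on something with over 40 N, if the wrist force passes 120 N, or if a joint passes its speed limit or range.

## Robot

A 6-joint arm with a two-finger parallel gripper is mounted at the origin on the work surface. World frame = base frame: x ahead of the robot, y to its left, z up, the work surface at z = 0. Lengths are in m, angles in rad, forces in N, time in s.
With the tool pointing down it reaches from about 0.35 to 1 m from the base axis. Payload 7.1 kg.
Tool frame: the origin (TCP) lies on the mounting face of the last link; the fingertips stand 173 mm ahead of it and the grasp point (between the pads) lies 155 mm ahead of it; z points along the fingers, y is the line along which they close (so a half turn about z gives the same grasp; the last joint's range is limited). The gripper opens to 85 mm and grips with 20 to 120 N. Pads are 22 mm wide; open, the fingers measure 114 mm over their backs; the gripper's body (76 mm by 85 mm) begins 54 mm behind the grasp point. The pads swing forward as they close: fully open they stand 13 mm farther back than shut.
Start: joints at [-1.303, 0.423, 1.63, -0, 1.089, -0.019], TCP at [0.177, -0.599, 0.405] pointing down, gripper open.
Joint ranges: [-3, 3], [-0.9, 2.11], [0.09, 2.58], [-1.31, 4.45], [0.11, 2.69], [-2.54, 2.54]. Speed limits (rad/s): [2.39, 2.39, 3.01, 3.14, 3.14, 3.14].

## Interface

Orientations are given as [roll, pitch, yaw] about the fixed x, y, z axes, in that order (R = Rz(yaw) Ry(pitch) Rx(roll)).
In Python, from cell import ctrl, cams gives the robot as it stands.
- The arm moves only by the tool apply_moves, never from a script. Its argument "series" is text: rows parted by semicolons, each of 7 numbers parted by spaces: the shift along the world's x, y, z as a fraction of full scale, then the turn, a rotation vector about the world's x, y, z as a fraction of full scale, then the opening, from -1 (shut) to 1 (fully open). A call has 1 to 8 rows; each row is the pose to reach, as a shift and turn from the pose commanded when the call began; what a row does not reach only later rows make up. Full scale, the value 1, is 0.15 m for a shift and 0.5 rad for a turn. A row lasts 1/8 s, in which the tool goes at most 62.5 mm and 10.7 degrees, less where a joint would pass 70% of its speed; a pose out of reach is approached as far as the arm can. A call with a number of a shift or a turn outside -1 to 1 is refused whole. A call with a gripper value outside its range is refused whole. The fingers move at their own pace and stop on an object; "force" is the grip in N (left out, the last holds). Time passes only in rows, so rows that repeat a pose let the fingers close. It gives the time, the measured TCP pose, the force, the opening and the grip force at its end, in the units of the state.
- ctrl.get_obs(): the state, without advancing time (a new reading comes with each control period).
- cams.grab_frame(name): name is "side" or "top" or "wrist"; returns a dict with "pixels" (480x640x3 uint8, red, green, blue), "z_map" (480x640 float32, m along the optical axis (not along the pixel's ray), 0 where there is no reading), "fx", "fy", "cx", "cy" (pixels), "position" and "rotation" of the camera in the world. Camera axes: x right, y up, looking along -z (the intrinsics and any distortion apply to the point x, -y, -z); pixel columns grow to the right and rows downward; lengths in m; the calibration is good to about 2 mm. A picture is of the moment at which its call begins.
- ctrl.hand_in(): hands the job in; it is judged then, once.
Trained networks look in a picture, given as the dict that the camera call returned (one of the last four; its "shot" number tells which), for a name from the list of things; names that differ only in an ending like _2 or _b are one class to them, and where a whole thing is asked for, a point or a joint stands for the part that bears it (a point fixed in the world has none). Each returns a list of dicts, best first, with "conf" (0 to 1); they miss things now and then, are a little off and sometimes report something else, mostly with a low value. They report only what shows in the picture. A call takes as long as a camera call. They do not tell look-alikes from the thing itself.
- cams.trace(picture, name): "region" (480x640 bool, what is visible of it) and "uv" ([column, row] in pixels, amid what is visible of it).
The state is a dict: "time_s": time; "joint_pos": joint angles; "dq": joint speeds; "effort": joint torques, N m; "tcp_pos": TCP position; "tcp_rot": TCP orientation; "force": force on the tool from outside, world axes, zero at the start; "torque": the same for the moment, N m; "width": finger opening in m; "grasp_force": force on a finger pad.
Only numpy, scipy, OpenCV 4.12 (cv2) and the standard library are available. Lean on these libraries where they do the work, as an engineer would, in place of code of your own. Each camera call takes 0.05 s, during which the arm holds its last target. There are 200 camera calls.

## Working session

There is one attempt and no reset: what is moved stays moved. The work goes in short steps, Python scripts to look and compute and a tool call to move; the robot and the scene stay as the last step left them, time stands still between calls to the robot, and variables do not carry over. Pictures are saved under pics/ and viewed, at most 10 in all, crops included, and the job is handed in when it is done.

Besides the shell and the picture viewer there is one more tool, called after "Call:" as name(argument=value, ...) on one line, values as JSON. apply_moves: Moves the arm, as the interface text tells. Shift numbers are shares of 0.15 m and turn numbers shares of 0.5 rad, none past 1 either way. Its arguments: {"type":"object","properties":{"series":{"type":"string"},"force":{"type":"number"}},"required":["series"]}

```bash
ls; mkdir -p pics; cat > h.py <<'E'
import numpy as np, cv2
from cell import ctrl, cams
def pts(f, mask=None):
    z=f["z_map"]; v,u=np.nonzero((z>0) if mask is None else (mask&(z>0)))
    d=z[v,u]; c=np.stack([(u-f["cx"])/f["fx"]*d, -(v-f["cy"])/f["fy"]*d, -d],1)
    R=np.array(f["rotation"])
    return c@R.T+np.array(f["position"]), u, v
def save(f,n,crop=None,s=1):
    im=cv2.cvtColor(f["pixels"],cv2.COLOR_RGB2BGR)
    if crop: im=im[crop[1]:crop[3],crop[0]:crop[2]]
    if s!=1: im=cv2.resize(im,None,fx=s,fy=s)
    cv2.imwrite("pics/"+n+".png",im)
E
python3 - <<'E'
from h import *
o=ctrl.get_obs(); print(o)
for n in ["top","side"]:
    f=cams.grab_frame(n); save(f,n+"0"); print(n,{k:(np.round(v,3).tolist() if k!="shot" else v) for k,v in f.items() if k not in("pixels","z_map")})
    for t in ["plate_box","lid","drawplate","bench_head"]:
        for r in cams.trace(f,t)[:2]:
            p,u,v=pts(f,r["region"]); 
            if len(p): print(t,round(r["conf"],2),np.round(r["uv"]),len(p),np.round(np.median(p,0),3),np.round(np.percentile(p,2,0),3),np.round(np.percentile(p,98,0),3))
E
```

```text
pics
{'time_s': 0.0, 'joint_pos': array([-1.30303536e+00,  4.23878441e-01,  1.63072162e+00, -3.06942933e-05,
        1.08861810e+00, -1.90131443e-02]), 'dq': array([ 0.00278581, -0.00148499, -0.00031049,  0.0007032 , -0.00017927,
        0.00077962]), 'effort': array([ 1.47423532e-03, -5.57375550e+01, -2.81742096e+01, -6.43546332e-05,
        7.36806483e-03, -3.86421732e-06]), 'tcp_pos': array([ 0.17672344, -0.59919031,  0.40390958]), 'tcp_rot': array([-3.13996692e+00, -3.73750998e-06,  2.86788368e-01]), 'force': array([ 0.81384052, -0.18660682,  0.20510118]), 'torque': array([ 0.06584663, -0.04131113, -0.03221745]), 'grasp_force': 0.0, 'width': 0.08533100542195943}
top {'fx': 494.895, 'fy': 494.895, 'cx': 318.47, 'cy': 241.806, 'position': [0.309, 0.083, 1.044], 'rotation': [0.192, -0.003, -1.569], 'shot': 1}Traceback (most recent call last):
  File "<stdin>", line 7, in <module>
  File "h.py", line 7, in pts
    return c@R.T+np.array(f["position"]), u, v
           ~~~~~^~~~~~~~~~~~~~~~~~~~~~~~
ValueError: operands could not be broadcast together with shapes (2397,) (3,)
```

```bash
sed -i 's/    R=np.array(f\["rotation"\])/    from scipy.spatial.transform import Rotation as Ro; R=Ro.from_euler("xyz",f["rotation"]).as_matrix()/' h.py
python3 - <<'E'
from h import *
for n in ["top","side"]:
    f=cams.grab_frame(n); save(f,n+"0"); print(n,np.round(f["position"],3),np.round(f["rotation"],3),f.get("distortion"))
    p,u,v=pts(f); print("table z",np.round(np.percentile(p[:,2],[5,25,50,75]),4))
    for t in ["plate_box","lid","drawplate","bench_head","tape_roll","wire_spool","hammer","beaker","silver_egg","forming_block","pliers"]:
        for r in cams.trace(f,t)[:2]:
            p,u,v=pts(f,r["region"]); 
            if len(p): print(t,round(r["conf"],2),np.round(r["uv"]),len(p),np.round(np.median(p,0),3),np.round(np.percentile(p,2,0),3),np.round(np.percentile(p,98,0),3))
E
```

```text
top [0.309 0.083 1.044] [ 0.192 -0.003 -1.569] None
table z [-7.491e-01 -1.700e-03  2.000e-04  3.100e-03]
plate_box 0.89 [365. 257.] 2304 [ 0.48  -0.015  0.068] [ 0.444 -0.121  0.004] [0.6   0.11  0.075]
lid 0.67 [359. 231.] 6326 [ 0.523 -0.004  0.063] [ 0.459 -0.107  0.059] [0.587 0.095 0.092]
lid 0.61 [199. 406.] 7104 [0.179 0.323 0.006] [0.092 0.223 0.002] [0.269 0.426 0.032]
drawplate 0.72 [195. 156.] 1817 [0.701 0.354 0.023] [0.66  0.197 0.001] [0.739 0.447 0.029]
bench_head 0.75 [537. 203.] 8161 [ 0.575 -0.363  0.07 ] [ 0.531 -0.563  0.014] [ 0.647 -0.23   0.124]
bench_head 0.68 [364. 256.] 2474 [ 0.488 -0.009  0.068] [ 0.444 -0.121 -0.   ] [0.602 0.112 0.075]
tape_roll 0.72 [466. 295.] 912 [ 0.391 -0.194  0.024] [ 0.346 -0.236  0.002] [ 0.44  -0.142  0.028]
wire_spool 0.76 [373. 127.] 1039 [ 0.75  -0.034  0.049] [ 0.724 -0.067 -0.   ] [ 0.79  -0.004  0.053]
wire_spool 0.71 [538. 205.] 8373 [ 0.576 -0.362  0.07 ] [ 0.531 -0.564  0.001] [ 0.651 -0.229  0.124]
hammer 0.71 [197. 156.] 1659 [0.701 0.352 0.023] [0.661 0.197 0.012] [0.737 0.445 0.029]
hammer 0.4 [365. 258.] 2242 [ 0.
[... 1168 characters left out ...]
348 -0.237  0.001] [ 0.44 -0.14  0.03]
wire_spool 0.98 [207. 200.] 574 [ 0.757 -0.033  0.051] [ 0.727 -0.065  0.007] [ 0.788 -0.004  0.055]
hammer 0.88 [185. 376.] 2433 [0.701 0.389 0.025] [0.66  0.203 0.009] [0.741 0.451 0.03 ]
hammer 0.48 [316.  86.] 6782 [ 0.568 -0.477  0.073] [ 0.485 -0.885  0.004] [ 0.649 -0.227  0.14 ]
beaker 0.78 [167. 265.] 3656 [0.764 0.205 0.098] [0.72  0.145 0.009] [0.811 0.238 0.142]
silver_egg 0.9 [207. 229.] 1259 [0.72  0.073 0.069] [0.695 0.041 0.005] [0.755 0.089 0.099]
forming_block 0.93 [218. 175.] 669 [ 0.75  -0.117  0.052] [ 0.739 -0.178  0.01 ] [ 0.77  -0.1    0.103]
pliers 0.64 [321. 445.] 1290 [0.433 0.468 0.012] [0.365 0.451 0.006] [0.513 0.507 0.016]
```

View pics/top0.png

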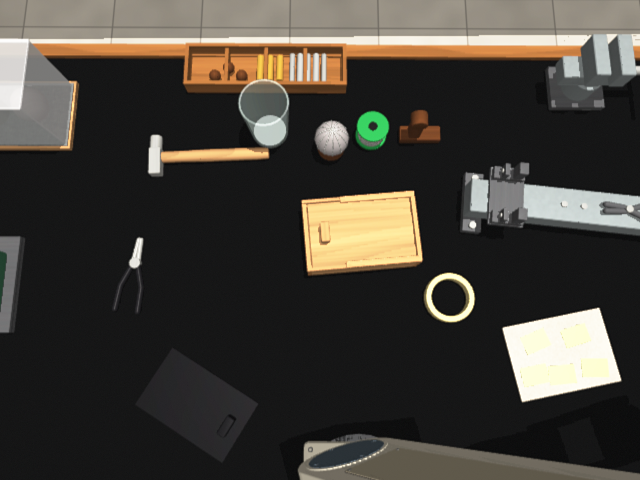

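View pics/side0.png

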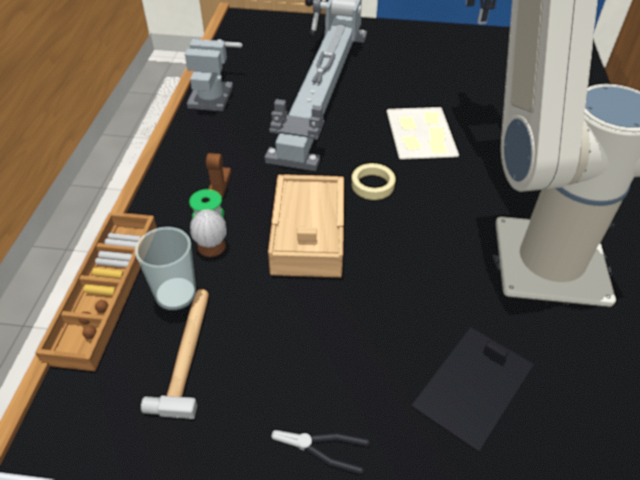

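The top view shows the box at (302–421, 192–275) with its pull at (325, 232), so the lid slides towards +y. The head is at about (507, 192) with the bed running to -y. The black look-alike lid at (197, 405) gets ignored.

```bash
python3 - <<'E'
from h import *
def rect(p):
    (c,s,a)=cv2.minAreaRect((p[:,:2]*1000).astype(np.float32)); return np.round(c,1),np.round(s,1),round(a,2),np.round(cv2.boxPoints((c,s,a))).tolist()
for n in ["top","side"]:
    f=cams.grab_frame(n); p,u,v=pts(f)
    b=(p[:,0]>.42)&(p[:,0]<.63)&(p[:,1]>-.14)&(p[:,1]<.14)
    rim=b&(p[:,2]>.070)&(p[:,2]<.078); print(n,"rim",rim.sum(),rect(p[rim]))
    allb=b&(p[:,2]>.055)&(p[:,2]<.078); print("box",rect(p[allb]))
    pl=b&(p[:,2]>.085); print("pull",pl.sum(),rect(p[pl]),np.round(np.percentile(p[pl,2],[10,50,90]),4))
    h=(p[:,0]>.45)&(p[:,0]<.72)&(p[:,1]>-.42)&(p[:,1]<-.2)&(p[:,2]>.084)
    q=p[h]; 
    hist=np.histogram(q[:,2],bins=np.arange(.08,.15,.004)); print("head",len(q),list(zip(np.round(hist[1],3),hist[0])))
    # ortho height map of head
    g=np.zeros((300,300)); 
    for x,y,z in p[(p[:,0]>.45)&(p[:,0]<.75)&(p[:,1]>-.5)&(p[:,1]<-.2)&(p[:,2]>0)&(p[:,2]<.2)]:
        i=int((.75-x)*1000);j=int((-.2-y)*1000)
        for di in(-1,0,1):
            for dj in(-1,0,1):
                if 0<=i+di<300 and 0<=j+dj<300: g[i+di,j+dj]=max(g[i+di,j+dj],z)
    cv2.imwrite(f"pics/o_{n}.png",cv2.applyColorMap((g/.14*255).clip(0,255).astype(np.uint8),cv2.COLORMAP_JET))
    save(f,"c_"+n,(450,140,570,250) if n=="top" else (240,60,360,190),3)
a=[cv2.imread(f"pics/{k}.png") for k in("o_top","c_top","o_side","c_side")]
H=[cv2.resize(i,(300,300)) if k%2==0 else cv2.resize(i,(400,300)) for k,i in enumerate(a)]
cv2.imwrite("pics/mix.png",np.vstack([np.hstack(H[:2]),np.hstack(H[2:])]))
E
```

```text
top rim 1034 (array([524.4,  -7. ]), array([146.3, 227.9]), 4.76, [[442.0, 100.0], [461.0, -127.0], [607.0, -115.0], [588.0, 113.0]])
box (array([524.7,  -5.8]), array([147.7, 230.3]), 5.02, [[441.0, 102.0], [461.0, -127.0], [608.0, -114.0], [588.0, 115.0]])
pull 184 (array([516.7,  68. ]), array([40.4, 17.8]), 3.13, [[496.0, 76.0], [497.0, 58.0], [537.0, 60.0], [536.0, 78.0]]) [0.0912 0.0932 0.0956]
head 1028 [(np.float64(0.08), np.int64(0)), (np.float64(0.084), np.int64(88)), (np.float64(0.088), np.int64(245)), (np.float64(0.092), np.int64(72)), (np.float64(0.096), np.int64(42)), (np.float64(0.1), np.int64(57)), (np.float64(0.104), np.int64(55)), (np.float64(0.108), np.int64(112)), (np.float64(0.112), np.int64(81)), (np.float64(0.116), np.int64(28)), (np.float64(0.12), np.int64(74)), (np.float64(0.124), np.int64(161)), (np.float64(0.128), np.int64(13)), (np.float64(0.132), np.int64(0)), (np.float64(0.136), np.int64(0)), (np.float64(0.14), np.int64(0)), (np.float64(0.144), np.int64(0))]
side rim 826 (array([525.1,  -7. ]), array([146. , 235.1]), 5.03, [[442.0, 104.0], [463.0, -130.0
[... 201 characters left out ...]
[38.3, 21.9]), 7.95, [[497.0, 78.0], [500.0, 56.0], [538.0, 62.0], [535.0, 83.0]]) [0.0874 0.0937 0.0968]
head 657 [(np.float64(0.08), np.int64(0)), (np.float64(0.084), np.int64(47)), (np.float64(0.088), np.int64(81)), (np.float64(0.092), np.int64(78)), (np.float64(0.096), np.int64(30)), (np.float64(0.1), np.int64(45)), (np.float64(0.104), np.int64(63)), (np.float64(0.108), np.int64(67)), (np.float64(0.112), np.int64(83)), (np.float64(0.116), np.int64(28)), (np.float64(0.12), np.int64(36)), (np.float64(0.124), np.int64(60)), (np.float64(0.128), np.int64(39)), (np.float64(0.132), np.int64(0)), (np.float64(0.136), np.int64(0)), (np.float64(0.14), np.int64(0)), (np.float64(0.144), np.int64(0))]
```

View pics/mix.png

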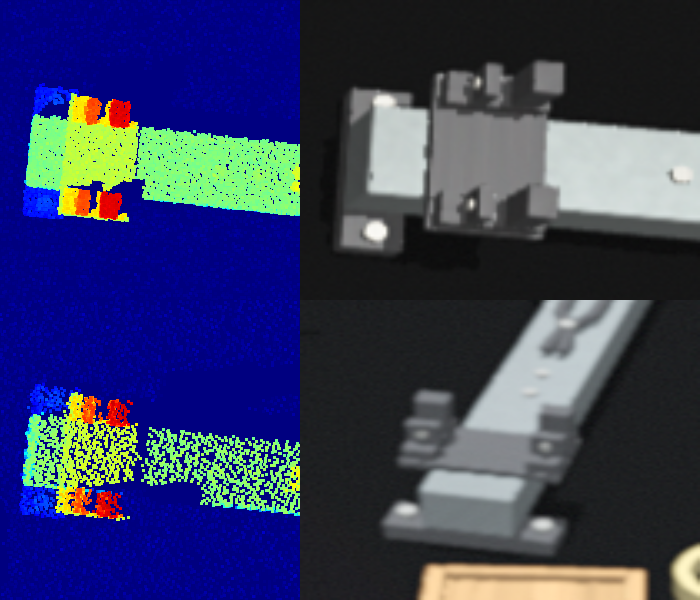

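```bash
cat > seat.py <<'E'
from h import *
def seat(f):
    p,u,v=pts(f)
    h=(p[:,0]>.5)&(p[:,0]<.7)&(p[:,1]>-.36)&(p[:,1]<-.22)
    out=[]
    for lo,hi in((.120,.132),(.107,.116)):
        for s in (0,1):
            m=h&(p[:,2]>lo)&(p[:,2]<hi)&((p[:,0]>.592)==bool(s)); q=p[m]
            if len(q)<10: continue
            r=cv2.minAreaRect((q[:,:2]*1000).astype(np.float32)); print(lo,s,len(q),np.round(np.median(q,0)*1000,1),"rect",np.round(r[0],1),np.round(r[1],1),round(r[2],1), np.round(np.percentile(q[:,:2]*1000,[3,97],axis=0),1).tolist())
E
python3 - <<'E'
from seat import *
for n in("top","side"): print(n); seat(cams.grab_frame(n))
E
```

```text
top
0.12 0 131 [ 544.8 -309.6  125. ] rect [ 544.8 -310.7] [19.1 24.1] 81.5 [[533.0, -319.9], [555.2, -301.2]]
0.12 1 119 [ 635.4 -319.7  125. ] rect [ 635.9 -319.6] [18.1 23.8] 83.4 [[624.6, -328.4], [647.3, -311.6]]
0.107 0 105 [ 544.6 -285.6  111.2] rect [ 546.1 -297.3] [39.6 24.6] 84.5 [[533.0, -310.1], [558.4, -277.2]]
0.107 1 98 [ 636.7 -295.5  110.9] rect [ 637.7 -308.2] [40.4 24.9] 83.2 [[624.1, -324.3], [650.5, -288.5]]
side
0.12 0 67 [ 544.1 -306.4  126.1] rect [ 544.6 -306.7] [24.1 26.5] 7.5 [[534.1, -319.2], [556.7, -297.4]]
0.12 1 64 [ 635.9 -317.3  126.2] rect [ 636.6 -317.8] [24.5 18.9] 1.5 [[625.0, -326.6], [647.6, -308.8]]
0.107 0 89 [ 545.8 -286.7  111.5] rect [ 546.4 -297.5] [46.1 23.7] 80.8 [[533.6, -313.1], [560.2, -275.4]]
0.107 1 81 [ 639.  -296.3  111.8] rect [ 639.  -307.1] [48.6 24.7] 84.3 [[625.8, -321.8], [651.0, -284.3]]
```

Call:
apply_moves(series="0.4 1 0 0 0 -0.25 1; 0.4 1 0 0 0 -0.25 1; 0.4 1 0 0 0 -0.25 1")

```text
time_s: 1.88
tcp_pos: [0.2372, -0.447, 0.4046]
tcp_rot: [-3.141, 0.0, 0.162]
force: [0.7, -0.5, 0.2]
width: 0.0855
grasp_force: 0.0
```

Call:
apply_moves(series="0.8 1 0 0 0 -0.25 1; 0.8 1 0 0 0 -0.25 1; 0.8 1 0 0 0 -0.25 1")

```text
time_s: 2.25
tcp_pos: [0.3548, -0.3015, 0.4051]
tcp_rot: [3.141, -0.001, 0.036]
force: [0.1, -0.7, -0.6]
width: 0.0855
grasp_force: 0.0
```

Call:
apply_moves(series="0.5 1 0 0 0 0.1 1; 0.5 1 0 0 0 0.1 1; 0.5 1 0 0 0 0.1 1")

```text
time_s: 2.62
tcp_pos: [0.4297, -0.1508, 0.405]
tcp_rot: [3.141, -0.001, 0.088]
force: [0.6, -0.5, -0.3]
width: 0.085
grasp_force: 0.0
```

Call:
apply_moves(series="0.573 1 0 0 0 0 0; 0.573 1 0 0 0 0 0; 0.573 1 0 0 0 0 0")

```text
time_s: 3.0
tcp_pos: [0.5158, -0.0008, 0.405]
tcp_rot: [3.142, -0.001, 0.088]
force: [0.5, -0.3, 0.3]
width: 0.0429
grasp_force: 0.0
```

Call:
apply_moves(series="0 0.45 -0.3 0 0 0 0; 0 0.45 -0.3 0 0 0 0; 0 0.45 -0.3 0 0 0 0; 0 0.45 -0.3 0 0 0 0; 0 0.45 -0.3 0 0 0 0")

```text
time_s: 3.62
tcp_pos: [0.5152, 0.0633, 0.3607]
tcp_rot: [3.141, -0.002, 0.085]
force: [-0.1, -0.3, 0.1]
width: 0.0428
grasp_force: 0.0
```

```bash
python3 - <<'E'
from h import *
o=ctrl.get_obs(); print(o["tcp_pos"],o["tcp_rot"],o["force"],o["width"])
f=cams.grab_frame("wrist"); save(f,"w1"); print(f["position"],f["rotation"])
p,u,v=pts(f)
b=(p[:,0]>.45)&(p[:,0]<.58)&(p[:,1]>-.1)&(p[:,1]<.12)
pl=b&(p[:,2]>.086)&(p[:,2]<.1); q=p[pl]; r=cv2.minAreaRect((q[:,:2]*1000).astype(np.float32)); print(len(q),r,np.percentile(q[:,2],[5,50,95]))
lid=b&(p[:,2]>.055)&(p[:,2]<.067);print("lid z",np.percentile(p[lid,2],[5,50,95]))
E
```

```text
[0.5152345  0.0633032  0.36065674] [ 3.14146926e+00 -1.68633509e-03  8.51097967e-02] [-0.13711696 -0.30295843  0.09374748] 0.04281198227235496
[0.5918045  0.06981813 0.3301631 ] [-3.08863627e-01 -9.41422181e-05 -1.48617951e+00]
1475 ((516.1376953125, 68.1402587890625), (39.33148193359375, 17.624679565429688), 5.063441276550293) [0.09151061 0.09393317 0.09513541]
lid z [0.06193357 0.06317475 0.06430171]
```

View pics/w1.png

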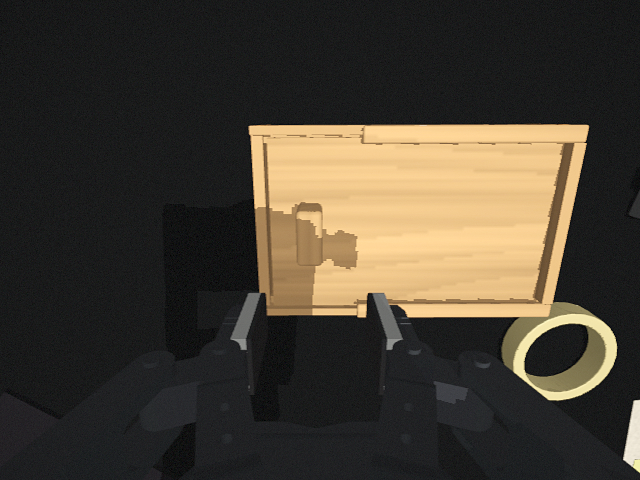

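The wrist view shows the pull at (310, 235) between the rims and the lip at the left edge (258, 220). The measured pull centre, (0.516, 0.068) with its top at 0.094, agrees with the box geometry.

Call:
apply_moves(series="0.005 0.032 -0.3 0 0 0 0; 0.005 0.032 -0.6 0 0 0 0; 0.005 0.032 -0.75 0 0 0 0; 0.005 0.032 -0.78 0 0 0 0;0.005 0.032 -0.78 0 0 0 0")

```text
time_s: 4.3
tcp_pos: [0.5161, 0.0689, 0.2434]
tcp_rot: [-3.142, -0.001, 0.086]
force: [0.5, 0.1, -0.1]
width: 0.0428
grasp_force: 0.0
```

```bash
python3 - <<'E'
from h import *
o=ctrl.get_obs(); print(o["tcp_pos"],o["tcp_rot"],o["force"],o["width"])
E
```

```text
[0.51610411 0.06890032 0.24335286] [-3.14157567e+00 -8.65396437e-04  8.60682060e-02] [ 0.4545258   0.13968703 -0.1140337 ] 0.04282359625200309
```

Call:
apply_moves(series="0 0 0 0 0 0 -0.4; 0 0 0 0 0 0 -0.7;0 0 0 0 0 0 -1;0 0 0 0 0 0 -1; 0 0 0 0 0 0 -1", force=40)

```text
time_s: 4.92
tcp_pos: [0.5159, 0.0693, 0.2429]
tcp_rot: [-3.142, -0.001, 0.087]
force: [1.4, 0.4, -0.1]
width: 0.0173
grasp_force: 44.7
```

Call:
apply_moves(series="0 0 0.007 0 0 0 -1; 0 0 0.014 0 0 0 -1;0 0 0.014 0 0 0 -1")

```text
time_s: 5.3
tcp_pos: [0.5158, 0.0693, 0.245]
tcp_rot: [-3.142, -0.001, 0.087]
force: [2.4, 0.6, -0.1]
width: 0.0173
grasp_force: 44.7
```

Call:
apply_moves(series="0 0 0.007 0 0 0 -1; 0 0 0.007 0 0 0 -1")

```text
time_s: 5.55
tcp_pos: [0.5158, 0.0693, 0.246]
tcp_rot: [-3.142, -0.001, 0.087]
force: [2.8, 0.7, 0.6]
width: 0.017
grasp_force: 44.7
```

Call:
apply_moves(series="0 0 0.007 0 0 0 -1; 0 0 0.007 0 0 0 -1")

```text
time_s: 5.8
tcp_pos: [0.5158, 0.0693, 0.2469]
tcp_rot: [3.142, -0.0, 0.087]
force: [3.8, -0.3, -3.3]
width: 0.0171
grasp_force: 44.4
```

Call:
apply_moves(series="0 0 0.007 0 0 0 -1; 0 0 0.007 0 0 0 -1")

```text
time_s: 6.05
tcp_pos: [0.5157, 0.0692, 0.248]
tcp_rot: [3.142, -0.0, 0.087]
force: [4.0, 0.3, -2.5]
width: 0.0172
grasp_force: 44.3
```

```bash
cat > lid.py <<'E'
from h import *
# lid plane in the wrist view: height of the lid's top vs y
def lidplane():
    f=cams.grab_frame("wrist"); p,u,v=pts(f)
    r=cams.trace(f,"lid"); m=r[0]["region"]; m=cv2.erode(m.astype(np.uint8),np.ones((5,5)))>0
    q,_,_=pts(f,m); q=q[(q[:,2]<.075)&(q[:,2]>.05)]
    for lo in np.arange(-.12,.12,.02):
        k=q[(q[:,1]>=lo)&(q[:,1]<lo+.02)]
        if len(k)>30: print(round(lo+.01,2),len(k),round(np.median(k[:,2])*1000,1),end=" | ")
    print(f["shot"]); return f
E
python3 - <<'E'
from lid import *
o=ctrl.get_obs(); print(o["tcp_pos"],o["force"],o["torque"],o["width"])
f=lidplane(); save(f,"w2")
E
```

```text
[0.51574291 0.06924672 0.24797552] [ 3.98472187  0.31666012 -2.46675607] [ 0.01014404 -0.89302736  0.05846768] 0.017192285536201352
-0.11 40 63.2 | -0.09 2426 63.5 | -0.07 7090 63.8 | -0.05 10443 64.1 | -0.03 9743 64.2 | -0.01 8859 64.4 | 0.01 8199 64.5 | 0.03 8136 64.6 | 0.05 7121 64.8 | 0.07 6390 64.9 | 0.09 6548 65.1 | 0.11 428 65.2 | 9
```

Call:
apply_moves(series="0.003 0 0.007 0 0 0 -1; 0.003 0 0.013 0 0 0 -1; 0.003 0 0.013 0 0 0 -1")

```text
time_s: 6.52
tcp_pos: [0.516, 0.0692, 0.2499]
tcp_rot: [-3.142, 0.0, 0.087]
force: [3.0, -0.3, -3.0]
width: 0.0173
grasp_force: 44.3
```

Call:
apply_moves(series="0 0 0.006 0 0 0 -1; 0 0 0.006 0 0 0 -1")

```text
time_s: 6.78
tcp_pos: [0.516, 0.0692, 0.2509]
tcp_rot: [-3.142, 0.0, 0.087]
force: [2.4, 0.9, -0.8]
width: 0.017
grasp_force: 44.4
```

```bash
python3 - <<'E'
from lid import *
o=ctrl.get_obs(); print(o["tcp_pos"],o["force"],o["torque"],o["width"])
f=lidplane()
E
```

```text
[0.51596593 0.06924831 0.2508583 ] [ 2.4381101   0.93585605 -0.78934587] [-0.06288822 -0.54534608 -0.0208614 ] 0.017030577372436233
-0.11 105 63.5 | -0.09 2713 63.8 | -0.07 7383 64.3 | -0.05 10045 64.7 | -0.03 9464 65.2 | -0.01 8722 65.7 | 0.01 8043 66.2 | 0.03 8053 66.6 | 0.05 7016 67.1 | 0.07 6336 67.6 | 0.09 6532 68.1 | 0.11 425 68.3 | 10
```

Call:
apply_moves(series="0.003 0 0.004 0 0 0 -1; 0.003 0 0.004 0 0 0 -1;0.003 0 0.004 0 0 0 -1")

```text
time_s: 7.25
tcp_pos: [0.5162, 0.0692, 0.2513]
tcp_rot: [-3.142, 0.001, 0.087]
force: [0.0, 0.1, -0.9]
width: 0.0173
grasp_force: 44.5
```

```bash
python3 - <<'E'
from lid import *
o=ctrl.get_obs(); print(o["tcp_pos"],o["force"],o["torque"],o["width"])
f=lidplane()
E
```

```text
[0.5162117  0.06924799 0.25130981] [ 0.02040345  0.06019558 -0.88809008] [ 0.01345023 -0.09766634  0.01539793] 0.017319381066320805
-0.11 135 63.5 | -0.09 2798 63.9 | -0.07 7448 64.3 | -0.05 9974 64.8 | -0.03 9445 65.3 | -0.01 8591 65.8 | 0.01 7944 66.4 | 0.03 7948 66.9 | 0.05 7073 67.5 | 0.07 6308 68.0 | 0.09 6546 68.5 | 0.11 421 68.7 | 11
```

Call:
apply_moves(series="0 0 0.0025 0 0 0 -1; 0 0 0.0025 0 0 0 -1; -0.001 0.01 0.0025 0 0 0 -1; -0.002 0.027 0.0025 0 0 0 -1; -0.003 0.04 0.0025 0 0 0 -1; -0.003 0.04 0.0025 0 0 0 -1")

```text
time_s: 8.1
tcp_pos: [0.5161, 0.0755, 0.2518]
tcp_rot: [-3.142, 0.0, 0.087]
force: [-0.6, 1.5, -1.8]
width: 0.0172
grasp_force: 44.5
```

```bash
python3 - <<'E'
from lid import *
o=ctrl.get_obs(); print(o["tcp_pos"],o["force"],o["torque"],o["width"])
f=lidplane()
E
```

```text
[0.51607389 0.07548315 0.25178161] [-0.56583208  1.52411181 -1.77777147] [ 0.00851622 -0.02157199  0.04070702] 0.017168271655345808
-0.09 1694 63.8 | -0.07 5907 64.3 | -0.05 9711 64.8 | -0.03 9543 65.3 | -0.01 8766 65.9 | 0.01 8032 66.5 | 0.03 8094 67.1 | 0.05 7175 67.7 | 0.07 6716 68.3 | 0.09 6365 68.9 | 0.11 2470 69.2 | 12
```

Call:
apply_moves(series="-0.004 0.05 0 0 0 0 -1; -0.008 0.1 0 0 0 0 -1; -0.013 0.15 0 0 0 0 -1; -0.017 0.2 0.001 0 0 0 -1; -0.021 0.25 0.001 0 0 0 -1; -0.025 0.3 0.002 0 0 0 -1; -0.03 0.35 0.003 0 0 0 -1; -0.034 0.4 0.004 0 0 0 -1")

```text
time_s: 9.2
tcp_pos: [0.511, 0.1357, 0.2525]
tcp_rot: [3.142, -0.0, 0.087]
force: [0.9, -0.9, -0.2]
width: 0.0169
grasp_force: 44.7
```

```bash
python3 - <<'E'
from lid import *
o=ctrl.get_obs(); print(o["tcp_pos"],o["tcp_rot"],o["force"],o["torque"],o["width"])
f=lidplane(); save(f,"w3")
f=cams.grab_frame("top");p,u,v=pts(f)
b=(p[:,0]>.42)&(p[:,0]<.63)&(p[:,1]>-.14)&(p[:,1]<.0)&(p[:,2]>.070)&(p[:,2]<.078); r=cv2.minAreaRect((p[b][:,:2]*1000).astype(np.float32));print(cv2.boxPoints(r).round())
E
```

```text
[0.51101045 0.13572856 0.25250837] [ 3.14152098e+00 -2.41198438e-04  8.68609193e-02] [ 0.94561997 -0.87690729 -0.15286506] [-0.21237943 -0.04891283 -0.01356532] 0.01690401018730936
-0.03 1753 63.9 | -0.01 5934 64.4 | 0.01 9697 65.0 | 0.03 9605 65.7 | 0.05 9237 66.4 | 0.07 8505 67.0 | 0.09 8565 67.7 | 0.11 7226 68.4 | 13
[[ 451.  -13.]
 [ 461. -127.]
 [ 607. -114.]
 [ 597.    0.]]
```

Call:
apply_moves(series="-0.005 0.06 0.003 0 0 0 -1; -0.011 0.13 0.007 0 0 0 -1; -0.017 0.2 0.012 0 0 0 -1; -0.023 0.27 0.017 0 0 0 -1; -0.029 0.34 0.023 0 0 0 -1; -0.034 0.4 0.03 0 0 0 -1; -0.04 0.47 0.037 0 0 0 -1; -0.046 0.54 0.045 0 0 0 -1")

```text
time_s: 10.35
tcp_pos: [0.504, 0.217, 0.2591]
tcp_rot: [-3.142, 0.0, 0.087]
force: [0.5, 0.5, -1.9]
width: 0.017
grasp_force: 44.5
```

```bash
python3 - <<'E'
from lid import *
o=ctrl.get_obs(); print(o["tcp_pos"],o["tcp_rot"],o["force"],o["torque"],o["width"])
f=lidplane(); save(f,"w4")
f=cams.grab_frame("top");p,u,v=pts(f)
b=(p[:,0]>.42)&(p[:,0]<.63)&(p[:,1]>-.14)&(p[:,1]<.0)&(p[:,2]>.070)&(p[:,2]<.078); r=cv2.minAreaRect((p[b][:,:2]*1000).astype(np.float32));print(cv2.boxPoints(r).round())
E
```

```text
[0.50399304 0.21697064 0.25912172] [-3.14151419e+00  1.76459754e-04  8.67003267e-02] [ 0.45299906  0.48625206 -1.85362254] [0.06266871 0.01413532 0.07114501] 0.017025605253234034
0.03 36 66.0 | 0.05 2080 66.7 | 0.07 6160 67.5 | 0.09 9801 68.5 | 0.11 9700 69.6 | 15
[[ 450.   -1.]
 [ 461. -126.]
 [ 607. -114.]
 [ 596.   12.]]
```

View pics/w4.png

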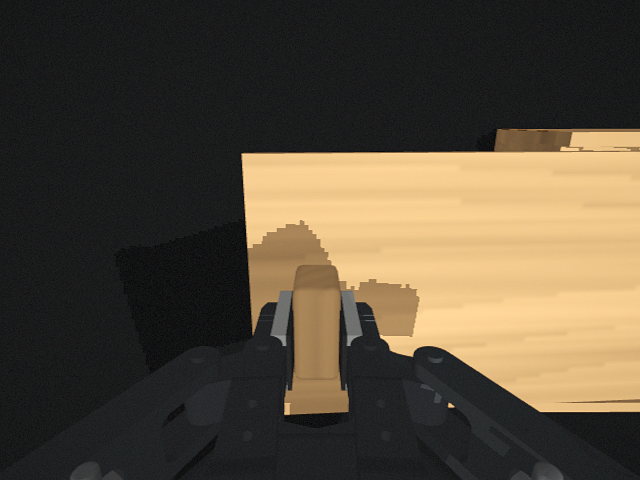

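Call:
apply_moves(series="0 0 0.03 0 0 0 -1; 0 0 0.07 0 0 0 -1; -0.003 0.03 0.12 0 0 0 -1; -0.01 0.1 0.17 0 0 0 -1; -0.02 0.22 0.2 0 0 0 -1; -0.03 0.35 0.2 0 0 0 -1; -0.04 0.47 0.2 0 0 0 -1; -0.05 0.58 0.2 0 0 0 -1")

```text
time_s: 11.5
tcp_pos: [0.4962, 0.3048, 0.2888]
tcp_rot: [3.141, 0.0, 0.088]
force: [0.2, -0.2, -1.4]
width: 0.0177
grasp_force: 44.4
```

Call:
apply_moves(series="-0.005 0.08 0 0 0 0 -1; -0.01 0.13 0 0 0 0 -1;-0.012 0.15 -0.05 0 0 0 -1;-0.012 0.15 -0.12 0 0 0 -1;-0.012 0.15 -0.19 0 0 0 -1;-0.012 0.15 -0.19 0 0 0 -1")

```text
time_s: 12.25
tcp_pos: [0.4945, 0.3251, 0.2592]
tcp_rot: [3.14, 0.002, 0.086]
force: [0.2, 0.1, -2.6]
width: 0.0172
grasp_force: 44.5
```

```bash
python3 - <<'E'
from h import *
o=ctrl.get_obs(); print(o["tcp_pos"],o["tcp_rot"],o["force"],o["torque"],o["width"])
for n in("wrist","side"):
    f=cams.grab_frame(n);save(f,"p_"+n); r=cams.trace(f,"lid")
    for k in r[:2]:
        q,_,_=pts(f,cv2.erode(k["region"].astype(np.uint8),np.ones((5,5)))>0)
        print(n,round(k["conf"],2),len(q),np.round(np.median(q,0),3),[(round(a,2),round(np.median(q[abs(q[:,1]-a)<.01,2])*1000,1)) for a in np.arange(.08,.4,.04) if (abs(q[:,1]-a)<.01).sum()>20])
E
```

```text
[0.49445811 0.32512909 0.25923602] [3.14033836e+00 2.37281845e-03 8.62623219e-02] [ 0.24621158  0.06412751 -2.63782189] [ 0.15124299 -0.02389493  0.01442786] 0.017231531789178665
wrist 0.79 81493 [0.516 0.257 0.072] [(np.float64(0.16), np.float64(66.9)), (np.float64(0.2), np.float64(68.6)), (np.float64(0.24), np.float64(70.8)), (np.float64(0.28), np.float64(73.1)), (np.float64(0.32), np.float64(76.1)), (np.float64(0.36), np.float64(77.2))]
side 0.74 7075 [0.183 0.333 0.007] [(np.float64(0.24), np.float64(7.3)), (np.float64(0.28), np.float64(7.6)), (np.float64(0.32), np.float64(7.1)), (np.float64(0.36), np.float64(7.2))]
side 0.58 2974 [0.472 0.3   0.077] [(np.float64(0.16), np.float64(68.7)), (np.float64(0.2), np.float64(71.5)), (np.float64(0.24), np.float64(73.4)), (np.float64(0.28), np.float64(75.6)), (np.float64(0.32), np.float64(78.1)), (np.float64(0.36), np.float64(80.0))]
```

Call:
apply_moves(series="0 0 -0.08 0 0 0 -1; 0 0 -0.16 0 0 0 -1; 0 0 -0.24 0 0 0 -1; 0 0 -0.32 0 0 0 -1; 0 0 -0.37 0 0 0 -1; 0 0 -0.41 0 0 0 -1; 0 0 -0.44 0 0 0 -1; 0 0 -0.455 0 0 0 -1")

```text
time_s: 13.45
tcp_pos: [0.4949, 0.3258, 0.1924]
tcp_rot: [-3.141, -0.0, 0.087]
force: [0.3, 0.3, -0.7]
width: 0.017
grasp_force: 44.5
```

Call:
apply_moves(series="0 0 -0.01 0 0 0 -1; 0 0 -0.018 0 0 0 -1; 0 0 -0.018 0 0 0 -1")

```text
time_s: 13.82
tcp_pos: [0.4948, 0.3258, 0.1898]
tcp_rot: [-3.142, -0.0, 0.087]
force: [-0.6, 0.1, -1.5]
width: 0.017
grasp_force: 44.5
```

```bash
python3 - <<'E'
from h import *
o=ctrl.get_obs(); print(o["tcp_pos"],o["tcp_rot"],o["force"],o["torque"],o["width"])
for n in("wrist",):
    f=cams.grab_frame(n); r=cams.trace(f,"lid")
    for k in r[:1]:
        q,_,_=pts(f,cv2.erode(k["region"].astype(np.uint8),np.ones((5,5)))>0)
        print(n,round(k["conf"],2),len(q),np.round(np.median(q,0),3),[(round(a,2),round(np.median(q[abs(q[:,1]-a)<.01,2])*1000,1)) for a in np.arange(.08,.4,.04) if (abs(q[:,1]-a)<.01).sum()>20])
E
```

```text
[0.49484682 0.32579201 0.18976905] [-3.14150183e+00 -1.97745822e-04  8.68166739e-02] [-0.57746627  0.11219926 -1.48514436] [ 0.05075497  0.00962616 -0.00254692] 0.01695192751080416
wrist 0.71 83074 [0.518 0.259 0.006] [(np.float64(0.16), np.float64(6.2)), (np.float64(0.2), np.float64(6.3)), (np.float64(0.24), np.float64(6.4)), (np.float64(0.28), np.float64(6.4)), (np.float64(0.32), np.float64(6.9)), (np.float64(0.36), np.float64(6.5))]
```

Call:
apply_moves(series="0 0 0 0 0 0 -0.6; 0 0 0 0 0 0 -0.3; 0 0 0 0 0 0 -0.1; 0 0 0 0 0 0 -0.1; 0 0 0.15 0 0 0 -0.1; 0 0 0.4 0 0 0 -0.1;0 0 0.7 0 0 0 -0.1; 0 0 0.933 0 0 0 -0.1")

```text
time_s: 14.92
tcp_pos: [0.4949, 0.3258, 0.3315]
tcp_rot: [-3.141, -0.001, 0.087]
force: [-0.1, 0.2, -0.1]
width: 0.0384
grasp_force: 0.0
```

Call:
apply_moves(series="0.025 -0.27 0 0 0 0.35 0; 0.05 -0.555 0 0 0 0.7 0; 0.05 -0.555 0 0 0 0.785 0")

```text
time_s: 15.3
tcp_pos: [0.5022, 0.2401, 0.3298]
tcp_rot: [3.141, 0.001, 0.48]
force: [0.4, -0.3, -0.5]
width: 0.0425
grasp_force: 0.0
```

Call:
apply_moves(series="0.025 -0.27 0 0 0 0.35 0; 0.05 -0.555 0 0 0 0.7 0; 0.05 -0.555 0 0 0 0.785 0")

```text
time_s: 15.68
tcp_pos: [0.5098, 0.1569, 0.3297]
tcp_rot: [-3.142, 0.001, 0.872]
force: [-0.6, -0.1, -0.3]
width: 0.043
grasp_force: 0.0
```

Call:
apply_moves(series="0.025 -0.27 0 0 0 0.35 0; 0.05 -0.555 0 0 0 0.7 0; 0.05 -0.555 0 0 0 0.785 0")

```text
time_s: 16.05
tcp_pos: [0.5174, 0.0737, 0.3297]
tcp_rot: [3.141, 0.0, 1.264]
force: [0.3, 1.4, -0.8]
width: 0.0424
grasp_force: 0.0
```

Call:
apply_moves(series="0.025 -0.27 0 0 0 0.35 0; 0.05 -0.555 0 0 0 0.7 0; 0.05 -0.555 0 0 0 0.785 0;0.05 -0.555 0 0 0 0.785 0;0.05 -0.555 0 0 0 0.785 0")

```text
time_s: 16.68
tcp_pos: [0.5247, -0.0069, 0.3297]
tcp_rot: [-3.142, -0.0, 1.656]
force: [0.4, 0.0, 0.1]
width: 0.0428
grasp_force: 0.0
```

```bash
python3 - <<'E'
from h import *
o=ctrl.get_obs(); print(o["tcp_pos"],o["tcp_rot"],o["force"],o["width"],o["joint_pos"])
for n in("wrist","top"):
    f=cams.grab_frame(n); save(f,"q_"+n); p,u,v=pts(f)
    b=(p[:,0]>.42)&(p[:,0]<.63)&(p[:,1]>-.15)&(p[:,1]<.13)
    r=b&(p[:,2]>.070)&(p[:,2]<.078); print(n,"rim",cv2.boxPoints(cv2.minAreaRect((p[r][:,:2]*1000).astype(np.float32))).round().tolist())
    m=(p[:,0]>.47)&(p[:,0]<.58)&(p[:,1]>-.105)&(p[:,1]<.095)&(p[:,2]>.048)&(p[:,2]<.06); q=p[m]
    for r in cams.trace(f,"drawplate")[:2]:
        t,_,_=pts(f,r["region"]); t=t[(t[:,2]>.045)&(t[:,2]<.06)]
        if len(t): print(n,"trace",round(r["conf"],2),np.round(r["uv"]),len(t),cv2.minAreaRect((t[:,:2]*1000).astype(np.float32)),np.median(t,0))
    if len(q): print(n,len(q),np.median(q,0),np.percentile(q,[3,97],axis=0).round(4).tolist())
a=[cv2.resize(cv2.imread(f"pics/{k}.png"),(400,300)) for k in("q_wrist","q_top")]
cv2.imwrite("pics/q.png",np.hstack(a))
E
```

```text
[ 0.5247363  -0.00691259  0.32965713] [-3.14157333e+00 -1.88806386e-05  1.65633861e+00] [0.42278472 0.04420997 0.11618919] 0.04279153846141967 [-3.58547188e-02  3.83128124e-01  1.90581172e+00  2.17802637e-05
  8.52674276e-01 -1.21411331e-01]
wrist rim [[447.0, 25.0], [461.0, -127.0], [607.0, -114.0], [593.0, 39.0]]
wrist trace 0.55 [318. 228.] 2633 ((523.931884765625, -12.380012512207031), (7.906826496124268, 169.67649841308594), 5.15907096862793) [ 5.23212091e-01 -3.71583787e-04  5.41317483e-02]
wrist 3224 [0.52492385 0.01663219 0.05418894] [[0.5154, -0.0889, 0.051], [0.5795, 0.0896, 0.0576]]
top rim [[441.0, 97.0], [450.0, 19.0], [594.0, 37.0], [585.0, 114.0]]
top trace 0.46 [330. 236.] 77 ((518.767822265625, 53.35997772216797), (8.082651138305664, 35.22576904296875), 4.0186767578125) [0.51813848 0.05427273 0.05363558]
top 103 [0.52027478 0.05844018 0.05393049] [[0.5147, 0.0358, 0.0497], [0.5796, 0.0912, 0.0581]]
```

View pics/q.png

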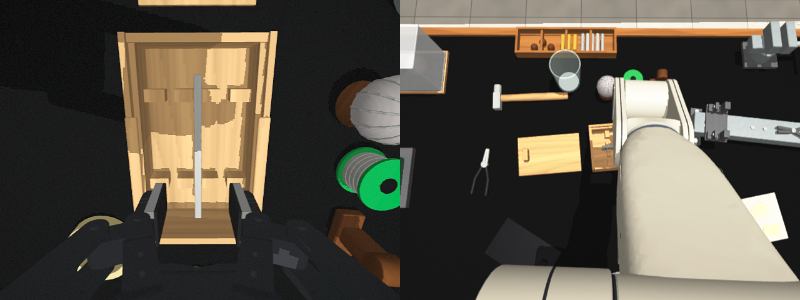

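The wrist view (left) shows the drawplate on edge in the middle slots, at about (318, 228) in full-size pixels. Its measured size of 170 x 8 mm and top height of 54 mm match what was given. The top view shows the lid lying flat and clear of the box.

Call:
apply_moves(series="-0.005 -0.037 -0.2 0 0 0 0; -0.005 -0.037 -0.45 0 0 0 0; -0.005 -0.037 -0.7 0 0 0 0; -0.005 -0.037 -0.85 0 0 0 0; -0.005 -0.037 -0.911 0 0 0 0; -0.005 -0.037 -0.911 0 0 0 0")

```text
time_s: 17.62
tcp_pos: [0.5241, -0.0126, 0.1928]
tcp_rot: [-3.141, -0.0, 1.657]
force: [-0.2, -0.4, -0.0]
width: 0.0428
grasp_force: 0.0
```

Call:
apply_moves(series="0 0 0 0 0 0 -0.4; 0 0 0 0 0 0 -0.7; 0 0 0 0 0 0 -1; 0 0 0 0 0 0 -1; 0 0 0 0 0 0 -1", force=60)

```text
time_s: 18.25
tcp_pos: [0.5245, -0.0128, 0.194]
tcp_rot: [3.14, 0.0, 1.657]
force: [-0.6, 0.1, 5.8]
width: 0.0069
grasp_force: 59.0
```

Call:
apply_moves(series="0 0 0.03 0 0 0 -1; 0 0 0.1 0 0 0 -1; 0 0 0.22 0 0 0 -1; 0 0 0.38 0 0 0 -1; 0 0 0.54 0 0 0 -1; 0 0 0.7 0 0 0 -1; 0 0 0.86 0 0 0 -1; 0 0 0.97 0 0 0 -1")

```text
time_s: 19.25
tcp_pos: [0.5238, -0.0128, 0.3404]
tcp_rot: [3.14, 0.0, 1.657]
force: [0.2, 0.1, -4.4]
width: 0.0072
grasp_force: 59.1
```

```bash
python3 - <<'E'
from h import *
o=ctrl.get_obs(); print(o["tcp_pos"],o["tcp_rot"],o["force"],o["torque"],o["width"],o["grasp_force"])
f=cams.grab_frame("wrist"); p,u,v=pts(f)
for r in cams.trace(f,"drawplate")[:1]:
    t,_,_=pts(f,r["region"]); print(round(r["conf"],2),np.round(r["uv"]),len(t),np.percentile(t,[2,50,98],axis=0).round(4).tolist())
E
```

```text
[ 0.52378031 -0.01279994  0.34043697] [3.14038390e+00 1.72491958e-04 1.65671230e+00] [ 0.19791431  0.14027215 -4.43508705] [-0.00010139 -0.05281712 -0.04635516] 0.007195761112724146 59.14273917675018
0.47 [320.   0.] 908 [[0.448, 0.1413, 0.0008], [0.5115, 0.147, 0.0054], [0.5722, 0.1524, 0.0076]]
```

Call:
apply_moves(series="0.04 -0.12 0 0 0 -0.3 -1; 0.08 -0.24 0 0 0 -0.6 -1; 0.112 -0.346 0 0 0 -0.881 -1")

```text
time_s: 19.73
tcp_pos: [0.5406, -0.0652, 0.3376]
tcp_rot: [-3.14, 0.0, 1.212]
force: [0.5, 1.0, -5.8]
width: 0.0071
grasp_force: 59.1
```

Call:
apply_moves(series="0.04 -0.12 0 0 0 -0.3 -1; 0.08 -0.24 0 0 0 -0.6 -1; 0.112 -0.346 0 0 0 -0.881 -1")

```text
time_s: 20.1
tcp_pos: [0.5574, -0.1172, 0.3374]
tcp_rot: [-3.14, 0.001, 0.771]
force: [0.5, 0.7, -4.5]
width: 0.0071
grasp_force: 59.1
```

Call:
apply_moves(series="0.04 -0.12 0 0 0 -0.3 -1; 0.08 -0.24 0 0 0 -0.6 -1; 0.112 -0.346 0 0 0 -0.881 -1")

```text
time_s: 20.48
tcp_pos: [0.5742, -0.169, 0.3373]
tcp_rot: [-3.14, 0.002, 0.33]
force: [0.5, 0.5, -4.2]
width: 0.0073
grasp_force: 59.1
```

Call:
apply_moves(series="0.04 -0.12 0 0 0 -0.3 -1; 0.08 -0.24 0 0 0 -0.6 -1; 0.112 -0.346 0 0 0 -0.881 -1;0.112 -0.346 0 0 0 -0.881 -1;0.112 -0.346 0 0 0 -0.881 -1")

```text
time_s: 21.1
tcp_pos: [0.5907, -0.2199, 0.3376]
tcp_rot: [-3.141, 0.002, -0.103]
force: [0.8, 1.1, -4.4]
width: 0.0074
grasp_force: 59.0
```

```bash
python3 - <<'E'
from seat import *
o=ctrl.get_obs(); print(o["tcp_pos"],o["tcp_rot"],o["force"],o["torque"],o["width"])
f=cams.grab_frame("wrist"); save(f,"s1"); seat(f)
p,u,v=pts(f)
t=p[(p[:,2]>.15)&(p[:,2]<.21)&(p[:,1]<-.15)&(p[:,1]>-.28)]
print("held",len(t),np.percentile(t,[2,50,98],axis=0).round(4).tolist() if len(t) else 0)
E
```

```text
[ 0.59074363 -0.21989817  0.33762397] [-3.14082278e+00  1.88084475e-03 -1.02957898e-01] [ 0.84310885  1.09525857 -4.37485647] [-0.02294506  0.01189963 -0.01191796] 0.007399684117399676
0.12 0 1399 [ 546.6 -309.3  125.9] rect [ 545.1 -310.3] [18.4 24.4] 83.1 [[534.2, -318.6], [556.5, -301.2]]
0.12 1 2000 [ 636.5 -319.   125.9] rect [ 635.9 -320.2] [18.7 23.7] 84.0 [[625.0, -328.4], [647.3, -311.2]]
0.107 0 1132 [ 551.  -286.4  112. ] rect [ 545.7 -298.8] [40.7 24.8] 83.5 [[536.4, -317.2], [559.1, -278.4]]
0.107 1 1347 [ 639. -295.  112.] rect [ 637.3 -307.8] [39.2 23.6] 83.9 [[627.5, -313.6], [649.7, -288.3]]
held 12506 [[0.5635, -0.2373, 0.1738], [0.6018, -0.2238, 0.1976], [0.6715, -0.2044, 0.2093]]
```

View pics/s1.png

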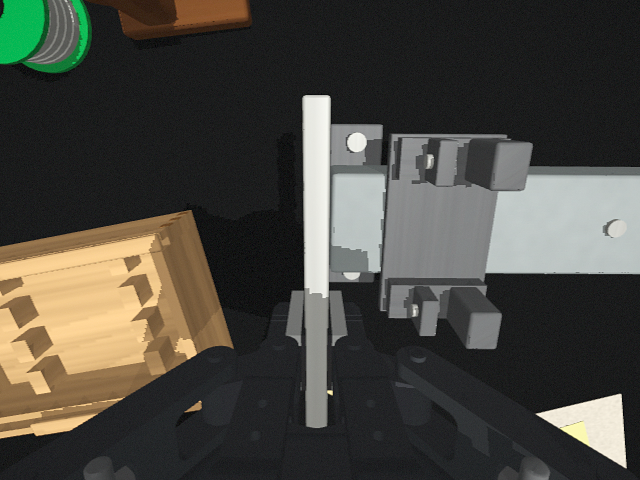

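The view shows the plate held straight at (317, 95–425). Beside it are the head's two lugs at (498, 165) and (473, 318) and its keepers at (442, 162) and (425, 310). I'll work out the slot and the held plate in seat axes.

```bash
python3 - <<'E'
from h import *
o=ctrl.get_obs(); print(o["tcp_pos"],o["tcp_rot"])
f=cams.grab_frame("wrist"); p,u,v=pts(f)
a=-.1086; c0=np.array([.591,-.3005]); R=np.array([[np.cos(a),np.sin(a)],[-np.sin(a),np.cos(a)]])
s=(p[:,:2]-c0)@R.T*1000
for n,lo,hi,y0,y1 in(("lug",.123,.129,-40,0),("keeper",.109,.115,0,19)):
    for sg in(-1,1):
        m=(p[:,2]>lo)&(p[:,2]<hi)&(sg*s[:,0]>25)&(sg*s[:,0]<65)&(s[:,1]>y0)&(s[:,1]<y1)
        print(n,sg,m.sum(),"x",np.percentile(s[m,0],[1,99]).round(1),"y",np.percentile(s[m,1],[1,50,99]).round(1))
m=(p[:,2]>.192)&(p[:,2]<.206)&(p[:,1]<-.17)&(p[:,1]>-.26)&(s[:,0]>20)
r=cv2.minAreaRect((p[m][:,:2]*1000).astype(np.float32)); print("plate top",m.sum(),r,np.median(p[m,2]), s[m,0].max(), "seat y", [(k,np.percentile(s[m&(abs(s[:,0]-k)<8),1],[1,50,99]).round(1).tolist()) for k in(35,55,75)])
E
```

```text
[ 0.59080536 -0.2197716   0.33783035] [-3.14095756e+00  1.55067882e-03 -1.03056017e-01]
lug -1 1246 x [-56.4 -33.1] y [-23.4 -14.1  -5.9]
lug 1 1840 x [35.3 58.4] y [-23.5 -14.1  -5.9]
keeper -1 649 x [-56.6 -33. ] y [ 7.1 12.5 17. ]
keeper 1 944 x [34.7 58.5] y [ 7.  12.4 17. ]
plate top 4770 ((646.7532958984375, -225.82412719726562), (8.052239418029785, 54.679203033447266), 84.06491088867188) 0.1978386640399239 74.6665946211868 seat y [(35, [76.2, 80.1, 84.1]), (55, [76.4, 80.4, 84.3]), (75, [76.6, 80.5, 84.2])]
```

Call:
apply_moves(series="0.005 -0.15 0 0 0 -0.011 -1; 0.01 -0.3 0 0 0 -0.011 -1; 0.013 -0.45 0 0 0 -0.011 -1; 0.016 -0.533 0 0 0 -0.011 -1; 0.016 -0.533 0 0 0 -0.011 -1; 0.016 -0.533 0 0 0 -0.011 -1")

```text
time_s: 21.95
tcp_pos: [0.5935, -0.3, 0.3383]
tcp_rot: [-3.141, 0.001, -0.111]
force: [-0.9, -0.3, -5.2]
width: 0.0073
grasp_force: 59.1
```

```bash
python3 - <<'E'
from h import *
o=ctrl.get_obs(); print(o["tcp_pos"],o["tcp_rot"],o["force"])
f=cams.grab_frame("wrist"); p,u,v=pts(f); save(f,"s2")
a=-.1086; c0=np.array([.591,-.3005]); R=np.array([[np.cos(a),np.sin(a)],[-np.sin(a),np.cos(a)]])
s=(p[:,:2]-c0)@R.T*1000
for n,lo,hi,y0,y1 in(("lug",.123,.129,-40,0),("keeper",.109,.115,0,19)):
    for sg in(-1,1):
        m=(p[:,2]>lo)&(p[:,2]<hi)&(sg*s[:,0]>25)&(sg*s[:,0]<65)&(s[:,1]>y0)&(s[:,1]<y1)
        if m.sum()>20: print(n,sg,m.sum(),"x",np.percentile(s[m,0],[1,99]).round(1),"y",np.percentile(s[m,1],[1,50,99]).round(1))
m=(p[:,2]>.192)&(p[:,2]<.206)&(abs(s[:,1])<15)&(s[:,0]>20)
print("plate top",m.sum(),np.median(p[m,2]), np.percentile(s[m,0],99.5), "seat y", [(k,np.percentile(s[m&(abs(s[:,0]-k)<8),1],[1,50,99]).round(1).tolist()) for k in(35,55,75)])
E
```

```text
[ 0.59348854 -0.30004716  0.33825975] [-3.14101907e+00  6.31434339e-04 -1.10819236e-01] [-0.93860232 -0.26891661 -5.2408624 ]
lug 1 1656 x [35.5 58.4] y [-23.9 -15.1  -6.5]
keeper 1 775 x [34.9 58.5] y [ 7.4 11.9 16.6]
plate top 5532 0.19834015399193444 85.83845451386985 seat y [(35, [-3.4, 0.5, 4.3]), (55, [-3.6, 0.4, 4.1]), (75, [-3.7, 0.4, 4.2])]
```

Call:
apply_moves(series="0 0 -0.05 0 0 0 -1; 0 0 -0.11 0 0 0 -1; 0 0 -0.17 0 0 0 -1; 0 0 -0.22 0 0 0 -1; 0 0 -0.27 0 0 0 -1; 0 0 -0.32 0 0 0 -1; 0 0 -0.37 0 0 0 -1; 0 0 -0.37 0 0 0 -1")

```text
time_s: 23.0
tcp_pos: [0.5934, -0.3002, 0.2822]
tcp_rot: [-3.141, 0.001, -0.111]
force: [0.9, -0.2, -3.5]
width: 0.0072
grasp_force: 59.1
```

Call:
apply_moves(series="0 0 -0.012 0 0 0 -1; 0 0 -0.025 0 0 0 -1; 0 0 -0.025 0 0 0 -1")

```text
time_s: 23.38
tcp_pos: [0.5937, -0.3003, 0.2793]
tcp_rot: [3.142, -0.0, -0.111]
force: [-0.2, 0.4, -5.3]
width: 0.007
grasp_force: 59.1
```

Call:
apply_moves(series="0 0 -0.007 0 0 0 -1; 0 0 -0.014 0 0 0 -1;0 0 -0.014 0 0 0 -1")

```text
time_s: 23.75
tcp_pos: [0.5936, -0.3003, 0.277]
tcp_rot: [-3.141, 0.0, -0.111]
force: [0.5, -0.1, -4.4]
width: 0.0073
grasp_force: 59.1
```

Not down yet, because the tool still carries the plate's full weight. I'll keep lowering in 0.75 mm steps.

Call:
apply_moves(series="0 0 -0.005 0 0 0 -1; 0 0 -0.005 0 0 0 -1")

```text
time_s: 24.0
tcp_pos: [0.5936, -0.3004, 0.2763]
tcp_rot: [-3.142, 0.0, -0.111]
force: [-0.4, 1.2, -4.6]
width: 0.0072
grasp_force: 59.1
```

Call:
apply_moves(series="0 0 -0.005 0 0 0 -1; 0 0 -0.005 0 0 0 -1")

```text
time_s: 24.25
tcp_pos: [0.5937, -0.3004, 0.276]
tcp_rot: [3.142, -0.0, -0.111]
force: [-1.1, 1.0, -0.4]
width: 0.0073
grasp_force: 59.9
```

Call:
apply_moves(series="0 0 -0.005 0 0 0 -1; 0 0 -0.005 0 0 0 -1")

```text
time_s: 24.5
tcp_pos: [0.5937, -0.3004, 0.276]
tcp_rot: [3.141, -0.0, -0.111]
force: [-2.8, 2.0, 6.7]
width: 0.0072
grasp_force: 61.0
```

Call:
apply_moves(series="0 0 0 0 0 0 -0.7; 0 0 0 0 0 0 -0.5; 0 0 0 0 0 0 -0.3; 0 0 0 0 0 0 -0.3; 0 0 0.1 0 0 0 -0.3; 0 0 0.3 0 0 0 -0.3; 0 0 0.6 0 0 0 -0.3; 0 0 0.8 0 0 0 -0.3")

```text
time_s: 25.5
tcp_pos: [0.5939, -0.3005, 0.3983]
tcp_rot: [3.14, -0.003, -0.111]
force: [1.0, -0.4, -0.1]
width: 0.0303
grasp_force: 0.0
```

```bash
python3 - <<'E'
from h import *
o=ctrl.get_obs(); print(o["tcp_pos"],o["force"],o["width"],o["grasp_force"])
f=cams.grab_frame("wrist"); p,u,v=pts(f); save(f,"e_w")
a=-.1086; c0=np.array([.5919,-.3]); R=np.array([[np.cos(a),np.sin(a)],[-np.sin(a),np.cos(a)]])
s=(p[:,:2]-c0)@R.T*1000
m=(p[:,2]>.130)&(p[:,2]<.142)&(abs(s[:,1])<25)&(abs(s[:,0])<100)
print("plate top",m.sum(),np.median(p[m,2]), np.percentile(s[m,0],[.5,99.5]), "seat y", [(k,np.percentile(s[m&(abs(s[:,0]-k)<8),1],[1,50,99]).round(1).tolist()) for k in(-60,-30,0,35,55,75) if (m&(abs(s[:,0]-k)<8)).sum()>20])
for n in("side",):
    f=cams.grab_frame(n); save(f,"e_s"); p,u,v=pts(f)
    l=(p[:,0]>.42)&(p[:,0]<.6)&(p[:,1]>.12)&(p[:,1]<.38)&(p[:,2]>.003)&(p[:,2]<.012); print("lid",np.median(p[l],0),cv2.minAreaRect((p[l][:,:2]*1000).astype(np.float32)))
    r=(p[:,0]>.42)&(p[:,0]<.63)&(p[:,1]>-.15)&(p[:,1]<.13)&(p[:,2]>.070)&(p[:,2]<.078); print("rim",cv2.boxPoints(cv2.minAreaRect((p[r][:,:2]*1000).astype(np.float32))).round().tolist())
a=[cv2.resize(cv2.imread(f"pics/{k}.png"),(400,300)) for k in("e_w","e_s")]
cv2.imwrite("pics/e.png",np.hstack(a))
E
```

```text
[ 0.5939331  -0.30049269  0.39831607] [ 1.03299871 -0.37770586 -0.1052463 ] 0.030295437884913234 0.0
plate top 2924 0.13613189169910478 [-82.3250919   84.82217724] seat y [(-60, [-4.2, -0.6, 3.0]), (-30, [-4.2, -0.7, 2.8]), (0, [-4.8, -0.8, 2.6]), (35, [-4.7, -0.9, 3.0]), (55, [-4.7, -0.9, 2.9]), (75, [-4.6, -1.0, 2.7])]
lid [0.50469588 0.25681896 0.00711517] ((510.21441650390625, 250.04684448242188), (259.6965637207031, 179.59303283691406), 89.932373046875)
rim [[442.0, 103.0], [462.0, -130.0], [608.0, -117.0], [588.0, 116.0]]
```

View pics/e.png

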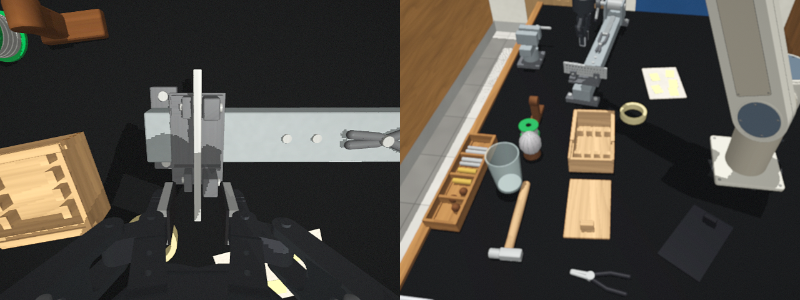

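The view shows the plate on edge between lugs and keepers, with its top at 136 mm (seat 90 + 46) and about 1 mm off centre. The lid is flat, and the box and other things are unmoved, so I'm handing in.

```bash
python3 -c "
from cell import ctrl
print(ctrl.hand_in())"
```

```text
the job is handed in; nothing more can be done
None
```

The job is handed in at about 26 s of the 56 s allowed, and no verdict came back: the drawplate sits on edge on its seat in the draw bench head, about 1 mm off centre by my last picture; the lid lies flat on the bench, pull up; and the box has not visibly moved.

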